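# Open the narrow cuvette reader

## Task

Open the narrower of the two cuvette readers: press down the black release tab on its front so that its lid springs ajar, then push the lid up and over until it is fully open, leaning back on its stop by itself, with the tab let go. Only touch and push: leave the wide reader shut, the cuvette in its well and everything else standing where it is.

Things in the scene. Friction and masses are not known exactly. Their poses are not given: they have to be found in the camera images.
- reader: the narrow cuvette reader, white housing, grey lid with a dark panel: 150 mm deep (its x), 110 mm wide (its y); side walls end 90 mm above the bench, closed lid on top of them to 98.5 mm. Fixed to the bench. Origin under the centre of its housing; its x points from the release tab towards the hinge, away from the robot give or take a turn of 0.25 rad, z up.
- reader_press (a point): where to press: top face of the narrow reader's black tab, a paddle 40 mm wide (y) reaching 45 mm out from its pivot, level at rest. This point is 70 mm above the bench, 115 mm before the reader's origin (-x), 30 mm out from the pivot, and moves with the tab: 9.5 mm down at full press. The latch hook at its inner end rises to 106 mm and swings 11 mm out, its face then 20 mm from this point
- reader_tab (a joint): release tab, rad: 0 at rest, the hook lets go of the lid at about 0.22, stop at 0.32. It springs back when let go; pressing it at the press point takes about 2 N at first, 6 N fully down.
- reader_lid (a joint): lid of the narrow reader, rad: 0 shut, about 0.5 sprung ajar, stop at 1.9 (19 degrees back past upright). A spring pin lifts it to about 0.5 within half a second, no farther; its weight (about 0.12 kg) pulls it back to there unless it is pushed past upright (1.57): then it falls back on its stop and stays. Latched until the tab is pressed.
- reader_edge (a point): middle of the lower front edge of the narrow reader's lid (the edge nearest the robot when shut), moving with the lid; 137.5 mm from the hinge axis, 90 mm above the bench when shut, about 156 mm when ajar. The lid is a flat plate 8 mm thick, 110 mm wide, 137.5 mm long.
- reader_hinge (a point): middle of the lid's hinge axis, at the lid's underside, along the reader's y, 65 mm behind its origin (+x) and 90.5 mm above the bench; fixed to the housing
- wide: the wide cuvette reader, same look and working, also with a tab in front: 150 mm deep (its x), 170 mm wide (its y); side walls end 90 mm above the bench, closed lid on top of them to 98.5 mm. Fixed to the bench. Origin under the centre of its housing; its x points from the release tab towards the hinge, away from the robot give or take a turn of 0.25 rad, z up. Left shut.
- wide_lid (a joint): lid of the wide reader, rad: 0 shut (must stay so)
- cuvette: clear cuvette with a white cap, 12.5 mm square, 45 mm high, standing loose in the narrow reader's only well under the lid, its top 80 mm above the bench, 15 mm in front (-x) of the reader's origin; origin under its centre
- rack: white plastic tube rack, 70 x 140 mm, 103 mm high with six capped tubes; origin under its centre. To be left alone.
- reagent: small amber bottle, 40 mm across, 85 mm high, standing between the two readers; origin under its centre. To be left alone.
- jar: squat white jar, 44 mm across, 50 mm high, standing in front between the two release tabs; origin under its centre. To be left alone.
- tipbox: pipette-tip box with a white cover, 82 x 122 mm, 63 mm high; origin under its centre. To be left alone.
- beaker: open glass beaker, 68 mm across, 85 mm high; origin under its centre. To be left alone.
- marker: grey marker pen lying flat, 120 x 13 x 13 mm, along its own x; origin under its centre. To be left alone.
- cuvbox: low open white box with dividers, 80 x 110 mm, 30 mm high; origin under its centre. To be left alone.

How it is judged (in metres and radians):
On the way, in this order (a step that is already met when the one before it is completed fails the run):
1. the narrow reader's release tab is pressed (value of joint reader_tab above 0.12 rad).
2. its lid has sprung ajar (value of joint reader_lid above 0.3 rad), for 0.1 s.
3. the lid is pushed fully open (value of joint reader_lid above 1.75 rad), for 0.2 s.
At the end, for the whole second after the job is handed in: the narrow reader's lid rests open at more than 1.75 rad, its tab is back up (under 0.08 rad), the wide reader is shut, the cuvette is within 12 mm and every bystander within 25 mm of its starting place (value of joint reader_lid above 1.75 rad and velocity of joint reader_lid between -0.1 and 0.1 rad/s and value of joint reader_tab below 0.08 rad and value of joint wide_lid below 0.05 rad and distance of cuvette from where it was at the start of the episode below 0.012 m and distance of each of rack, reagent, jar, tipbox, beaker, marker, cuvbox from where it was at the start of the episode below 0.025 m); the robot touches nothing.
It fails at once if the wide reader's lid is released (value of joint wide_lid above 0.1 rad).
It fails at once if the cuvette is lifted or knocked out of its well (distance of cuvette from where it was at the start of the episode above 0.015 m).
It fails at once if a bystander is lifted, carried, shoved or tipped (distance of any of rack, reagent, jar, tipbox, beaker, marker, cuvbox from where it was at the start of the episode above 0.03 m or angle between any of rack, reagent, jar, tipbox, beaker, marker, cuvbox's own z axis and vertical above 0.5 rad).
It also fails if it takes over 45 s, if anything falls off the work surface, if the arm or the gripper's body presses on something with over 40 N, if the wrist force passes 120 N, or if a joint passes its speed limit or range.

## Robot

A 6-joint arm with a two-finger parallel gripper is mounted at the origin on the work surface. World frame = base frame: x ahead of the robot, y to its left, z up, the work surface at z = 0. Lengths are in mm, angles in rad, forces in N, time in s.
With the tool pointing down it reaches from about 325 to 875 mm from the base axis. Payload 4.4 kg.
Tool frame: the origin (TCP) lies on the centre line of the jaws, within the pads' length; the fingertips stand 11 mm ahead of it and the grasp point (between the pads) lies 8 mm behind it (manip.finger_overhang is the distance from the TCP to the fingertips, in mm); z points along the fingers, y is the direction in which the jaws open and shut (so a half turn about z gives the same grasp; the last joint's range is limited). The gripper opens to 85 mm and grips with 20 to 120 N. Pads are 22 mm wide; open, the fingers measure 114 mm over their backs; the gripper's body (76 mm by 85 mm) begins 54 mm behind the grasp point. The pads swing forward as they close: fully open they stand 13 mm farther back than shut.
Start: joints at [1.107, 0.207, 1.542, -0, 1.393, -0.15], TCP at [176.951, 547.098, 242.282] pointing down, gripper open.
Joint ranges: [-2.73, 2.73], [-0.86, 2.22], [0.23, 2.46], [-1.11, 4.25], [0.08, 2.63], [-2.82, 2.82]. Speed limits (rad/s): [2.79, 2.79, 3.14, 3.14, 3.14, 3.14].

## Interface

Orientations are given as a unit quaternion [w, x, y, z].
In Python, from bench import manip gives the robot as it stands.
- The arm moves only by the tool jog_arm, never from a script. Its argument "moves" is a list of rows, each a list of 6 numbers: the shift along the tool's x, y, z in cm, then the turn, a rotation vector about the tool's x, y, z in degrees. In form: [[dx, dy, dz, rx, ry, rz], ...]. A call has exactly 5 rows; each row is the pose to reach, as a shift and turn from the pose commanded when the call began, along the tool's axes at that moment; what a row does not reach only later rows make up. A row lasts 1/8 s, in which the tool goes at most 62.5 mm and 10.7 degrees, less where a joint would pass 70% of its speed; a pose out of reach is approached as far as the arm can. A call with a gripper value outside its range is refused whole. "claw" is the gripper's target within -1 to 1 (shut at 1, half-way at 0, fully open at -1), set as the call begins (left out, the last holds). The fingers move at their own pace and stop on an object; "squeeze" is the grip in N (left out, the last holds). Time passes only in rows, so rows that repeat a pose let the fingers close, or fill a call up. It gives the time, the measured TCP pose, the force and the opening at its end, in the units of the state.
- manip.get_obs(): the state, without advancing time (a new reading comes with each control period).
- manip.capture(name): name is "side" or "top"; returns (picture, depth): 480x640x3 uint8, red, green, blue; 480x640 float32, mm along the optical axis (not along the pixel's ray), 0 where there is no reading.
- manip.camera_params(name): a dict with "camera_matrix" (3x3 intrinsics, pixels), "world_to_cam" (4x4, takes a point from world to camera coordinates). Camera axes: x right, y down, z forward; pixel columns grow to the right and rows downward; lengths in mm; the calibration is good to about 2 mm. A picture is of the moment at which its call begins. camera_params takes no time and is no camera call.
- manip.finish_job(): hands the job in, once; it reports no verdict.
Trained networks look in the newest picture that a camera, given by its name, has taken for a name from the list of things; names that differ only in an ending like _2 or _b are one class to them, and where a whole thing is asked for, a point or a joint stands for the part that bears it (a point fixed in the world has none). Each returns a list of dicts, best first, with "confidence" (0 to 1); they miss things now and then, are a little off and sometimes report something else, mostly with a low value. They report only what shows in the picture. A call takes as long as a camera call.
- manip.outline_of(label, camera): "region" (480x640 bool, what is visible of it).
- manip.spot_point(label, camera): "position" ([x, y, z] in mm, in world coordinates, good to about 4 mm: a listed point, or the origin of a listed thing).
The state is a dict: "time_s": time; "joint_pos": joint angles; "joint_vel": joint speeds; "tau": joint torques, N m; "tcp_pos": TCP position; "tcp_rot": TCP orientation; "wrist_force": force on the tool from outside, world axes, zero at the start; "wrist_torque": the same for the moment, N m; "finger_gap": finger opening in mm.
Only numpy, scipy, OpenCV 4.12 (cv2) and the standard library are available. Lean on these libraries where they do the work, as an engineer would, in place of code of your own. Each camera call takes 0.05 s, during which the arm holds its last target.

## Working session

There is one attempt and no reset: what is moved stays moved. The work goes in short steps, Python scripts to look and compute and a tool call to move; the robot and the scene stay as the last step left them, time stands still between calls to the robot, and variables do not carry over. Pictures are saved under pics/ and viewed, and the job is handed in when it is done.

Besides the shell and the picture viewer there is one more tool, called after "Emit:" as name([rows], argument=value, ...), one row to a line, values as JSON. jog_arm: Moves the arm, as the interface text tells. Its arguments: {"type":"object","properties":{"moves":{"type":"array"},"claw":{"type":"number"},"squeeze":{"type":"number"}},"required":["moves"]}

```bash
mkdir -p pics; ls; python3 - <<'E'
from bench import manip
import cv2, numpy as np
o=manip.get_obs(); print({k:np.round(v,3).tolist() for k,v in o.items()})
for c in ("side","top"):
    p,d=manip.capture(c); cv2.imwrite(f"pics/{c}0.png",p[:,:,::-1]); np.save(f"{c}_d0.npy",d)
    q=manip.camera_params(c); print(c,np.round(q["camera_matrix"],1).tolist(),np.round(q["world_to_cam"],3).tolist())
    for l in ("reader","wide","reader_press","reader_hinge","reader_edge","jar","reagent"):
        print(l,[(round(r["confidence"],2),np.round(r["position"],1).tolist()) for r in manip.spot_point(l,c)])
E
```

```text
pics
{'time_s': 0.0, 'joint_pos': [1.107, 0.207, 1.543, 0.0, 1.393, -0.151], 'joint_vel': [-0.0, -0.0, 0.0, -0.002, -0.0, -0.001], 'tau': [0.001, -38.304, -29.159, -0.0, 0.01, 0.0], 'tcp_pos': [176.617, 546.42, 241.092], 'tcp_rot': [-0.0, 0.156, 0.988, -0.001], 'wrist_force': [-0.025, 0.446, -0.719], 'wrist_torque': [-0.055, -0.008, 0.062], 'finger_gap': 85.539}
side [[508.9, 0.0, 319.8], [0.0, 508.9, 234.4], [0.0, 0.0, 1.0]] [[0.793, -0.609, 0.021, -437.495], [-0.274, -0.387, -0.88, 246.645], [0.544, 0.692, -0.474, 824.742], [0.0, 0.0, 0.0, 1.0]]
reader [(0.65, [614.7, -172.1, 1.6]), (0.29, [594.5, 194.6, 3.0])]
wide [(0.92, [595.8, 196.4, 4.8])]
reader_press [(0.8, [497.4, -182.6, 68.0])]
reader_hinge [(0.6, [677.5, -164.4, 88.2])]
reader_edge []
jar [(0.65, [420.7, -4.8, -5.6])]
reagent [(0.76, [660.0, 2.9, 3.1])]
top [[595.2, 0.0, 316.5], [0.0, 595.2, 238.9], [0.0, 0.0, 1.0]] [[-0.012, -1.0, 0.001, 4.976], [-0.994, 0.012, -0.107, 563.344], [0.107, -0.002, -0.994, 1325.717], [0.0, 0.0, 0.0, 1.0]]
reader [(0.83, [611.0, -172.7, -1.6])]
wide [(0.68, [600.5, 197.5, 1.8]), (0.28, [418.5, -9.1, -0.4])]
reader_press [(0.84, [497.5, -186.5, 69.9])]
reader_hinge [(0.95, [677.1, -165.1, 90.8]), (0.66, [612.4, -173.1, -0.0]), (0.54, [432.4, -345.4, 2.8])]
reader_edge [(0.79, [542.4, -180.0, 92.3])]
jar [(0.81, [423.2, -5.8, 0.9])]
reagent [(0.55, [656.7, 6.3, 0.4])]
```

View pics/side0.png

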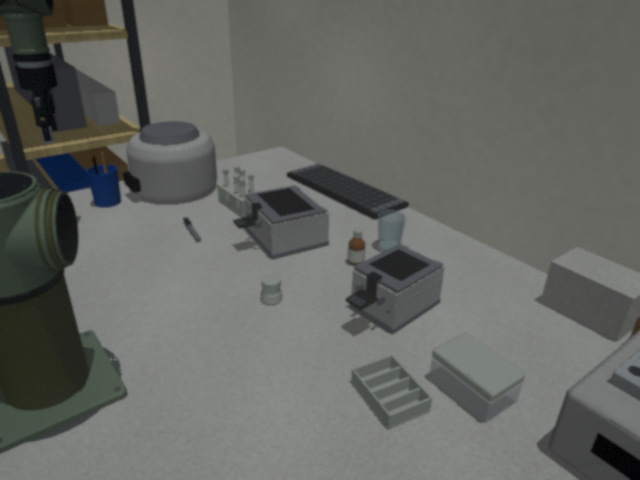

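View pics/top0.png

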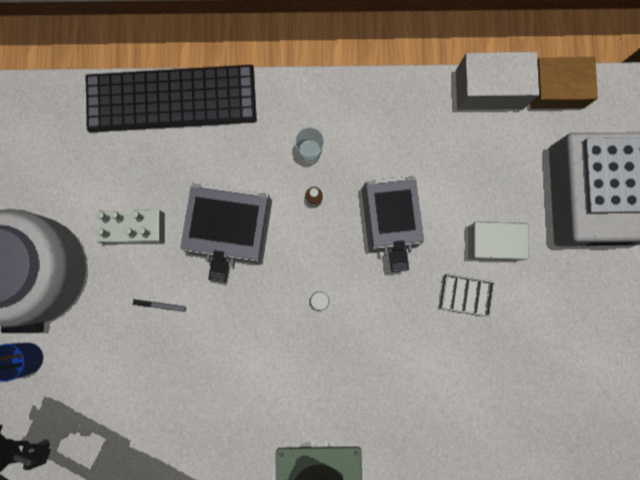

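The narrow reader is on the right: top view lid at about (393,215), tab at (398,258). The wide one is on the left, lid at (227,223). The jar at (319,301) and the bottle at (314,196) lie between them. Next I'll refine the reader pose from depth and write a helper.

```bash
cat > h.py <<'E'
import numpy as np
from scipy.spatial.transform import Rotation as R
from bench import manip
def pose():
    o=manip.get_obs(); q=np.array(o["tcp_rot"]); return np.array(o["tcp_pos"]),R.from_quat([q[1],q[2],q[3],q[0]]),o
def Rt(heading,tilt=0): # tool x at world heading, z down
    x=np.array([np.cos(heading),np.sin(heading),0]); z=np.array([0,0,-1.]); return R.from_matrix(np.c_[x,np.cross(z,x),z])
def rel(p,rot):
    P,Q,o=pose(); return np.round(Q.inv().apply(np.array(p)-P)/10,2), np.round(np.degrees((Q.inv()*rot).as_rotvec()),1)
def cloud(d,c):
    q=manip.camera_params(c);K=q["camera_matrix"];T=np.linalg.inv(q["world_to_cam"])
    v,u=np.mgrid[0:480,0:640]; X=np.stack([(u-K[0,2])/K[0,0]*d,(v-K[1,2])/K[1,1]*d,d],-1)
    W=X@T[:3,:3].T+T[:3,3]; W[d<=0]=np.nan; return W
E
python3 - <<'E'
from h import *
import cv2
for c in("top","side"):
    W=cloud(np.load(f"{c}_d0.npy"),c)
    m=(np.abs(W[...,0]-610)<110)&(np.abs(W[...,1]+172)<90)&(W[...,2]>93)&(W[...,2]<103)
    P=W[m]; print(c,m.sum(),np.median(P[:,2]),cv2.minAreaRect(P[:,:2].astype(np.float32)))
    m=(np.abs(W[...,0]-497)<20)&(np.abs(W[...,1]+185)<35)&(W[...,2]>50)&(W[...,2]<90)
    P=W[m]; print("tab",m.sum(),P.min(0),P.max(0),np.median(P,0))
print(rel([494,-185,260],Rt(0.11)))
for l in("cuvbox","beaker","tipbox","rack"):print(l,[ (round(r["confidence"],2),np.round(r["position"])) for r in manip.spot_point(l,"top")])
E
```

```text
top 2956 98.9610819893453 ((611.5181884765625, -172.58621215820312), (157.60586547851562, 110.98274230957031), 5.82582426071167)
tab 248 [ 486.07097049 -202.85630946   59.39503425] [ 516.9755546  -161.47293914   76.45535082] [ 501.54469001 -182.28033521   69.84991103]
side 2253 99.27708217883071 ((605.9251708984375, -172.4660186767578), (158.29248046875, 111.2359390258789), 4.679488658905029)
tab 314 [ 481.03344774 -205.37992698   61.65617224] [ 516.90932942 -160.62893721   72.66529377] [ 496.90431342 -185.56822297   69.73712726]
(array([-52.69, -59.91,  -1.77]), array([  0. ,  -0. , 155.8]))
cuvbox [(0.64, array([ 431., -347.,    3.])), (0.25, array([773.,  15.,  -3.]))]
beaker [(0.69, array([775.,   8.,  -2.]))]
tipbox [(0.76, array([ 550., -413.,    2.]))]
rack [(0.85, array([597., 422.,   2.]))]
```

Emit:
jog_arm([
  [-3.5, -4, -0.2, 0, 0, 10.3],
  [-7, -8, -0.4, 0, 0, 20.6],
  [-10.5, -12, -0.6, 0, 0, 30.9],
  [-14, -16, -0.8, 0, 0, 41.2],
  [-17.5, -20, -1, 0, 0, 51.5],
], claw=1, squeeze=40)

```text
time_s: 1.62
tcp_pos: [282.4, 301.5, 252.6]
tcp_rot: [0.0, 0.572, 0.821, 0.0]
wrist_force: [1.4, 0.2, 0.9]
finger_gap: 0.1
```

```bash
python3 - <<'E'
from h import *
print(rel([494.5,-185,260],Rt(0.105)), pose()[2]["joint_pos"])
E
```

```text
(array([-52.98,   3.04,  -0.74]), array([ 0.000e+00, -1.000e-01,  1.043e+02])) [ 6.08064344e-01 -1.63316177e-01  1.89735379e+00 -2.40780415e-04
  1.40652627e+00  2.54299549e-01]
```

Emit:
jog_arm([
  [-5, 0.3, -0.1, 0, 0, 10.4],
  [-10, 0.6, -0.1, 0, 0, 20.8],
  [-15, 0.9, -0.2, 0, 0, 31.2],
  [-20, 1.2, -0.3, 0, 0, 41.6],
  [-25.5, 1.5, -0.4, 0, 0, 52],
])

```text
time_s: 2.25
tcp_pos: [386.1, 68.1, 256.7]
tcp_rot: [0.0, 0.874, 0.487, 0.001]
wrist_force: [0.4, 0.7, 0.7]
finger_gap: -0.4
```

```bash
python3 - <<'E'
from h import *
print(rel([494.5,-185,200],Rt(0.105)), pose()[2]["joint_pos"])
E
```

```text
(array([-15.82,  22.52,   5.68]), array([ 0. , -0.1, 52.2])) [-4.74870696e-02 -2.18957779e-01  1.93437448e+00  3.48070342e-04
  1.42468755e+00  5.06485519e-01]
```

Emit:
jog_arm([
  [-3.1, 4.4, 1, 0, 0, 10.4],
  [-6.2, 8.8, 2, 0, 0, 20.8],
  [-9.3, 13.2, 3, 0, 0, 31.2],
  [-12.4, 17.6, 4, 0, 0, 41.6],
  [-15.7, 22.3, 5.5, 0, 0, 52],
])

```text
time_s: 2.88
tcp_pos: [495.0, -182.7, 201.6]
tcp_rot: [0.0, 0.999, 0.054, 0.001]
wrist_force: [0.7, 1.1, 0.3]
finger_gap: 0.2
```

```bash
python3 - <<'E'
from h import *
print(rel([494.5,-185,95],Rt(0.105)), pose()[2]["joint_pos"])
E
```

```text
(array([-0.09,  0.21, 10.66]), array([ 0. , -0.1,  0.2])) [-5.17881502e-01  1.42908360e-01  1.70338598e+00  3.69916870e-04
  1.29342027e+00  9.44204613e-01]
```

Emit:
jog_arm([
  [0, 0.1, 3, 0, 0, 0],
  [0, 0.1, 6, 0, 0, 0],
  [0, 0.1, 8.5, 0, 0, 0],
  [0, 0.1, 10, 0, 0, 0],
  [0, 0.1, 10, 0, 0, 0],
])

```text
time_s: 3.5
tcp_pos: [493.4, -181.3, 100.3]
tcp_rot: [-0.001, 0.998, 0.057, -0.001]
wrist_force: [-0.8, -0.3, 0.6]
finger_gap: -0.1
```

```bash
python3 - <<'E'
from h import *
import cv2
print(rel([494.5,-185,73],Rt(0.105)))
for c in("side","top"):
    p,d=manip.capture(c); cv2.imwrite(f"pics/{c}1.png",cv2.resize(p[150:350,280:500] if c=="side" else p[160:300,330:470],None,fx=3,fy=3)[:,:,::-1])
    print([(r["confidence"],r["position"]) for r in manip.spot_point("reader_press",c)])
E
```

```text
(array([0.07, 0.39, 2.73]), array([-0.1,  0.1,  0.6]))
[(0.98, [497.8, -182.5, 68.6])]
[]
```

View pics/side1.png

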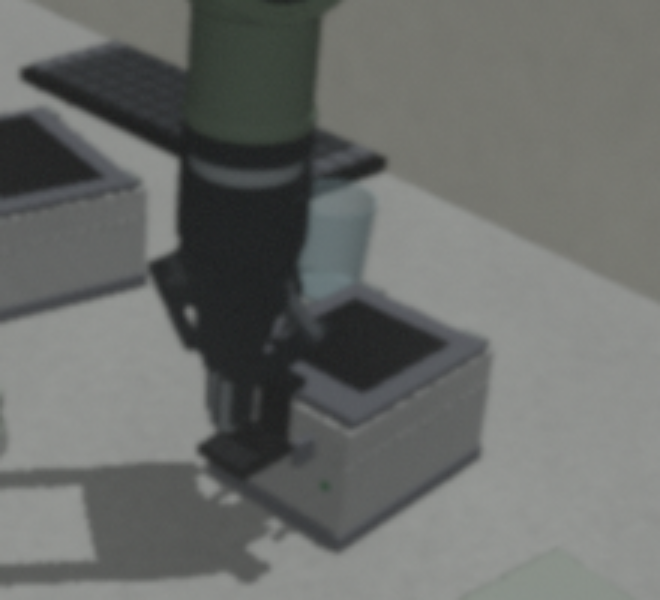

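The fingers are just above the tab (tab at crop (245,450)), slightly left of its centre. I'll shift 3 mm and press.

Emit:
jog_arm([
  [0, 0.3, 1, 0, 0, 0],
  [0, 0.3, 1.8, 0, 0, 0],
  [0, 0.3, 2.3, 0, 0, 0],
  [0, 0.3, 2.7, 0, 0, 0],
  [0, 0.3, 2.8, 0, 0, 0],
])

```text
time_s: 4.32
tcp_pos: [495.1, -184.7, 73.7]
tcp_rot: [0.0, 0.998, 0.057, 0.001]
wrist_force: [-1.4, 0.8, 5.6]
finger_gap: -0.2
```

```bash
python3 - <<'E'
from h import *
import cv2
print(pose()[2]["tcp_pos"],pose()[2]["wrist_force"])
p,d=manip.capture("side"); cv2.imwrite(f"pics/side2.png",cv2.resize(p[150:350,280:500],None,fx=3,fy=3)[:,:,::-1])
print(pose()[2]["tcp_pos"],pose()[2]["wrist_force"])
E
```

```text
[ 495.07402432 -184.72534728   73.70554918] [-1.38885361  0.80285299  5.63825491]
[ 495.08366362 -184.72064583   73.72176538] [-0.25423286  1.10661909  5.91885635]
```

View pics/side2.png

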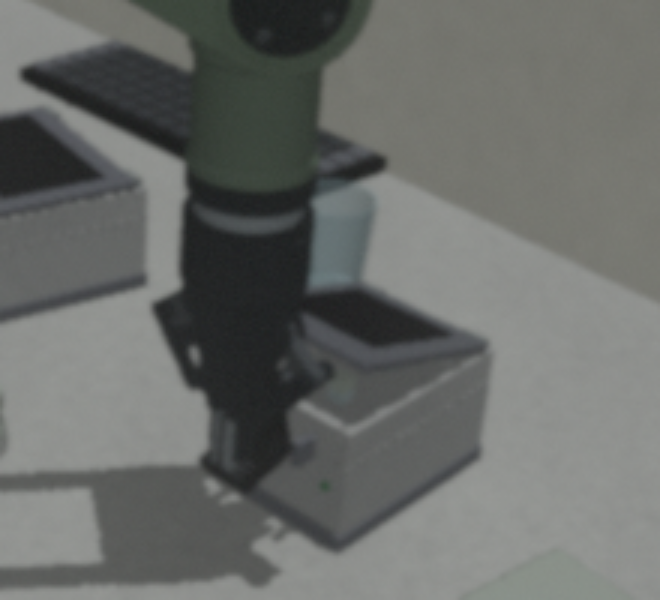

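The lid is coming up: its front edge has left the housing, at crop (360,360). I'll hold briefly, then lift straight up.

Emit:
jog_arm([
  [0, 0, 0, 0, 0, 0],
  [0, 0, 0, 0, 0, 0],
  [0, 0, -1.5, 0, 0, 0],
  [0, 0, -4, 0, 0, 0],
  [0, 0, -6.2, 0, 0, 0],
])

```text
time_s: 5.0
tcp_pos: [494.3, -184.7, 136.4]
tcp_rot: [-0.0, 0.998, 0.057, -0.0]
wrist_force: [-0.0, -1.0, 0.8]
finger_gap: -0.1
```

```bash
python3 - <<'E'
from h import *
import cv2
o=pose()[2];print(o["tcp_pos"],o["wrist_force"])
for c in ("side","top"):
    p,d=manip.capture(c); cv2.imwrite(f"pics/{c}3.png",cv2.resize(p[150:350,280:500] if c=="side" else p[160:300,330:470],None,fx=3,fy=3)[:,:,::-1])
    print([(r["confidence"],r["position"]) for r in manip.spot_point("reader_edge",c)])
    if c=="side":
        W=cloud(d,c); np.save("w.npy",W)
u=np.array([.9945,.1045]);O=np.array([612,-172.5])
# waypoints
for a in (.5,.75,1.,1.25,1.45,1.57,1.7,1.8):
    if a<=1.57: x=65-137.5*np.cos(a)-11; z=90.5+137.5*np.sin(a)-19
    else: z=205; x=65+(z-11-90.5)*np.tan(a-1.571)-11
    print(a,rel([*(O+u*x),z],Rt(.105)))
E
```

```text
[ 494.3202237  -184.66199284  136.35474037] [-0.02036575 -0.97326285  0.77045145]
[(0.77, [563.2, -176.6, 157.0]), (0.24, [598.2, 417.7, -2.3])]
[(0.59, [562.0, -176.8, 165.3])]
0.5 (array([ 5.15,  0.06, -0.19]), array([ 0. , -0. ,  0.6]))
0.75 (array([ 7.15,  0.08, -2.97]), array([ 0. , -0. ,  0.6]))
1.0 (array([ 9.79,  0.11, -5.16]), array([ 0. , -0. ,  0.6]))
1.25 (array([12.88,  0.14, -6.64]), array([ 0. , -0. ,  0.6]))
1.45 (array([15.56,  0.17, -7.24]), array([ 0. , -0. ,  0.6]))
1.57 (array([17.2 ,  0.19, -7.34]), array([ 0. , -0. ,  0.6]))
1.7 (array([18.56,  0.2 , -6.94]), array([ 0. , -0. ,  0.6]))
1.8 (array([19.63,  0.21, -6.94]), array([ 0. , -0. ,  0.6]))
```

View pics/side3.png

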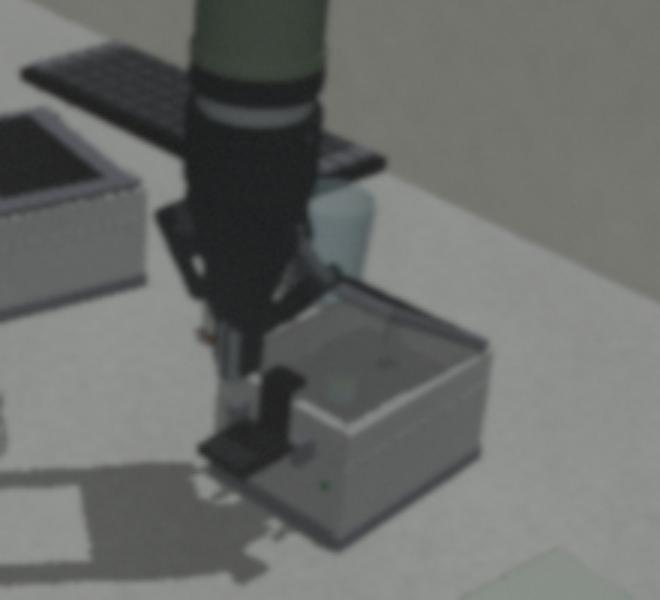

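The lid is ajar, with its edge measured at x≈562, z≈160. The tab is back up. Now I'll push along the lid's arc.

Emit:
jog_arm([
  [2.5, 0.1, 0, 0, 0, 0],
  [4.5, 0.1, 0, 0, 0, 0],
  [5.5, 0.1, -0.7, 0, 0, 0],
  [6.3, 0.1, -1.8, 0, 0, 0],
  [7.1, 0.1, -2.9, 0, 0, 0],
])

```text
time_s: 5.82
tcp_pos: [565.0, -177.5, 164.8]
tcp_rot: [-0.0, 0.998, 0.057, -0.0]
wrist_force: [-0.9, -0.7, -0.3]
finger_gap: 0.2
```

```bash
python3 - <<'E'
from h import *
import cv2
o=pose()[2];print(o["tcp_pos"],o["wrist_force"])
for c in ("side",):
    p,d=manip.capture(c); cv2.imwrite(f"pics/{c}4.png",cv2.resize(p[150:350,280:500] if c=="side" else p[160:300,330:470],None,fx=3,fy=3)[:,:,::-1])
    print([(r["confidence"],r["position"]) for r in manip.spot_point("reader_edge",c)])
u=np.array([.9945,.1045]);O=np.array([612,-172.5])
for a in (.75,1.,1.25,1.45,1.57,1.7,1.8):
    if a<=1.57: x=65-137.5*np.cos(a)-11; z=90.5+137.5*np.sin(a)-19
    else: z=205; x=65+(z-11-90.5)*np.tan(a-1.571)-11
    print(a,rel([*(O+u*x),z],Rt(.105))[0])
E
```

```text
[ 565.03804486 -177.51231647  164.78023876] [-0.94634894 -0.6810889  -0.34464801]
[(0.95, [579.1, -173.4, 179.8])]
0.75 [-0.11 -0.08  0.14]
1.0 [ 2.53 -0.05 -2.05]
1.25 [ 5.63 -0.02 -3.52]
1.45 [ 8.31  0.01 -4.11]
1.57 [ 9.96  0.03 -4.2 ]
1.7 [11.31  0.04 -3.8 ]
1.8 [12.38  0.05 -3.79]
```

View pics/side4.png

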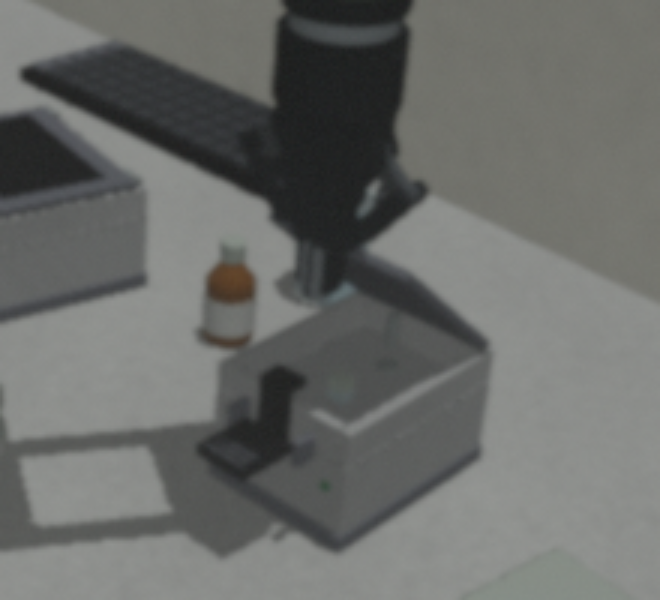

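The lid is following the finger, now at about 0.75 rad (edge at x 579, z 180). I'll continue along the arc.

Emit:
jog_arm([
  [1.3, 0, -1.1, 0, 0, 0],
  [2.5, 0, -2, 0, 0, 0],
  [4, 0, -2.8, 0, 0, 0],
  [5.6, 0, -3.5, 0, 0, 0],
  [7, 0, -3.8, 0, 0, 0],
])

```text
time_s: 6.55
tcp_pos: [635.9, -169.6, 203.3]
tcp_rot: [0.0, 0.998, 0.057, 0.001]
wrist_force: [0.1, 0.4, -0.2]
finger_gap: 0.1
```

```bash
python3 - <<'E'
from h import *
import cv2
o=pose()[2];print(o["tcp_pos"],o["wrist_force"])
for c in ("side",):
    p,d=manip.capture(c); cv2.imwrite(f"pics/{c}5.png",cv2.resize(p[150:350,280:500] if c=="side" else p[160:300,330:470],None,fx=3,fy=3)[:,:,::-1])
    print([(r["confidence"],r["position"]) for r in manip.spot_point("reader_edge",c)])
u=np.array([.9945,.1045]);O=np.array([612,-172.5])
for a in (1.25,1.45,1.57,1.7,1.8):
    if a<=1.57: x=65-137.5*np.cos(a)-11; z=90.5+137.5*np.sin(a)-19
    else: z=205; x=65+(z-11-90.5)*np.tan(a-1.571)-11
    print(a,rel([*(O+u*x),z],Rt(.105))[0])
E
```

```text
[ 635.92108886 -169.61031768  203.25489279] [ 0.06820433  0.35944109 -0.23325442]
[(0.9, [650.1, -167.9, 223.2])]
1.25 [-1.4   0.03  0.11]
1.45 [ 1.28  0.06 -0.49]
1.57 [ 2.93  0.08 -0.58]
1.7 [ 4.28  0.09 -0.18]
1.8 [ 5.35  0.1  -0.18]
```

View pics/side5.png

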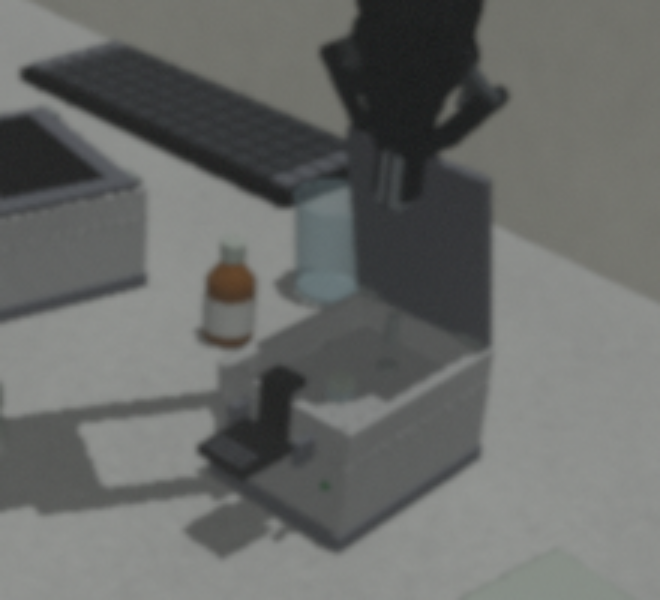

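The lid is near upright, at about 1.36 rad. I'll push slowly past the vertical.

Emit:
jog_arm([
  [1.0, 0, -0.3, 0, 0, 0],
  [2.0, 0, -0.4, 0, 0, 0],
  [3.0, 0, -0.3, 0, 0, 0],
  [4.0, 0, -0.2, 0, 0, 0],
  [5.0, 0, -0.2, 0, 0, 0],
])

```text
time_s: 7.28
tcp_pos: [684.9, -163.7, 203.9]
tcp_rot: [-0.0, 0.998, 0.057, -0.0]
wrist_force: [0.6, 0.3, -0.8]
finger_gap: 0.3
```

```bash
python3 - <<'E'
from h import *
import cv2
o=pose()[2];print(o["tcp_pos"],o["wrist_force"])
for c in ("side",):
    p,d=manip.capture(c); cv2.imwrite(f"pics/{c}6.png",cv2.resize(p[150:350,280:500] if c=="side" else p[160:300,330:470],None,fx=3,fy=3)[:,:,::-1])
    print([(r["confidence"],r["position"]) for r in manip.spot_point("reader_edge",c)])
E
```

```text
[ 684.90330932 -163.6726357   203.86141764] [ 0.62072419  0.29148004 -0.75255182]
[(0.68, [708.9, -159.8, 225.0])]
```

View pics/side6.png

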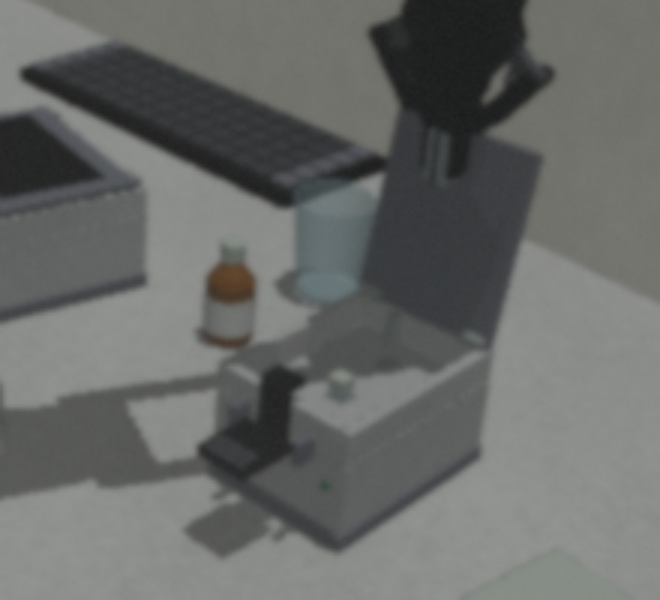

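The lid leans back past vertical, and the cuvette is visible in its well at crop (341,385). I'll back away, then up.

Emit:
jog_arm([
  [-1, 0, 0, 0, 0, 0],
  [-4, 0, 0, 0, 0, 0],
  [-8, 0, -1, 0, 0, 0],
  [-12, 0, -3, 0, 0, 0],
  [-16, 0, -5, 0, 0, 0],
])

```text
time_s: 8.0
tcp_pos: [523.0, -182.2, 254.6]
tcp_rot: [0.0, 0.998, 0.057, -0.0]
wrist_force: [0.6, -0.3, 0.6]
finger_gap: -0.0
```

Emit:
jog_arm([
  [-2, 0, 0, 0, 0, 0],
  [-5, 0, 0, 0, 0, 0],
  [-8, 0, 0, 0, 0, 0],
  [-8, 0, 0, 0, 0, 0],
  [-8, 0, 0, 0, 0, 0],
])

```text
time_s: 8.62
tcp_pos: [446.0, -191.4, 254.6]
tcp_rot: [0.0, 0.998, 0.057, 0.001]
wrist_force: [0.1, -0.0, 0.6]
finger_gap: 0.0
```

```bash
python3 - <<'E'
from h import *
import cv2
o=pose()[2];print(o["time_s"],o["tcp_pos"],o["wrist_force"])
for c in ("side","top"):
    p,d=manip.capture(c); cv2.imwrite(f"pics/{c}7.png",p[:,:,::-1])
    for l in ("reader_edge","reader_press","cuvette","wide","jar","reagent"): print(c,l,[(round(r["confidence"],2),np.round(r["position"])) for r in manip.spot_point(l,c)])
    W=cloud(d,c); r=(W[...,:2]-[612,-172.5]); X=r@[.9945,.1045]; Y=r@[-.1045,.9945]
    m=(abs(Y)<45)&(X>50)&(X<125)&(W[...,2]>120)&(W[...,2]<240)
    if m.sum()>50: 
        k=np.polyfit(W[...,2][m],X[m],1); print("lid",m.sum(),np.pi/2+np.arctan(k[0]),W[...,2][m].max())
E
```

```text
8.625 [ 446.01802386 -191.37695335  254.64674694] [ 0.11915821 -0.01471601  0.61891498]
side reader_edge [(0.88, array([ 725., -157.,  219.])), (0.38, array([596., 420.,  -2.]))]
side reader_press [(0.92, array([ 500., -184.,   72.]))]
side cuvette [(0.4, array([ 597., -174.,   38.]))]
side wide [(0.96, array([595., 195.,   4.]))]
side jar []
side reagent [(0.89, array([661.,  -1.,   3.])), (0.24, array([ 679., -165.,   90.]))]
lid 2133 1.9003520089174395 221.44579624307335
top reader_edge [(0.56, array([ 723., -157.,  222.]))]
top reader_press [(0.86, array([ 499., -186.,   70.]))]
top cuvette [(0.7, array([660.,   5.,  -1.])), (0.5, array([ 598., -171.,   34.]))]
top wide [(0.95, array([597., 196.,  -1.])), (0.62, array([ 596., -173.,   37.]))]
top jar [(0.51, array([420.,  -8.,   2.]))]
top reagent [(0.55, array([659.,   4.,   3.]))]
lid 1315 1.9141078910582954 224.9644235396604
```

View pics/side7.png

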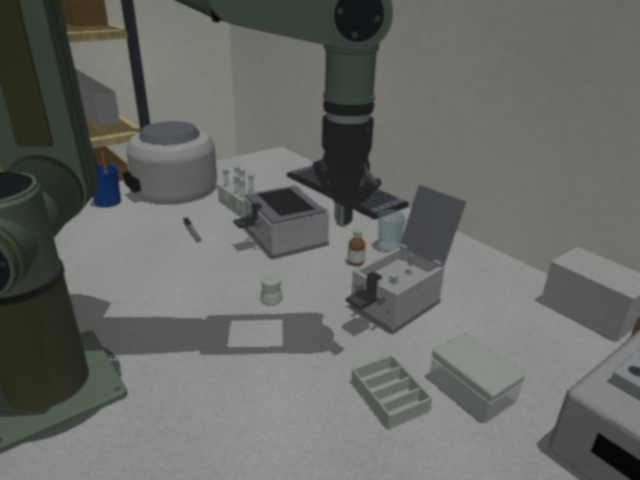

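View pics/top7.png

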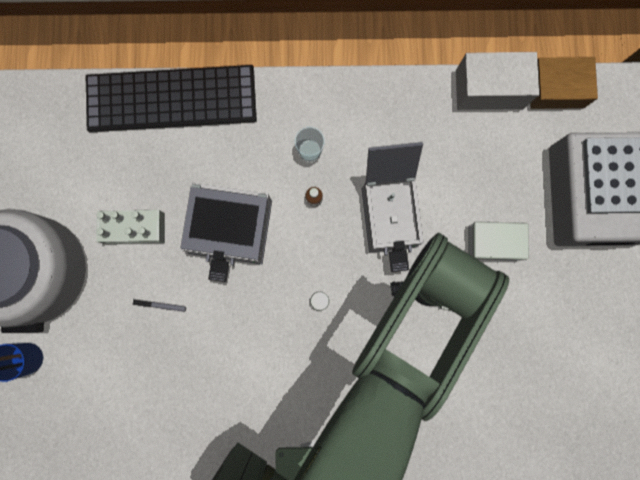

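The lid stands open at about 1.90 rad (side view (435,220)) and the tab is level at z≈70. The wide reader is shut, the cuvette is in its well, and the arm is clear of everything.

```bash
python3 -c "
from bench import manip
print(manip.finish_job())"
```

```text
the job is handed in; nothing more can be done
None
```

The narrow reader is open and the job is handed in, at about 9 s on the robot's clock. I pressed its tab with shut fingers (about 6 N), let it spring back, then pushed the lid's front edge along its arc past upright. After that I backed the arm clear.

Last checks before handing in:
- **Lid:** it rests at 1.90 rad from the side camera's depth and 1.91 from the top camera's, so it is on its stop.
- **Tab:** its press point measures 70–72 mm high, so it is back up.
- **Cuvette:** it is in its well at about (597, -173), where the reader's pose puts it.
- **Wide reader:** it is shut.
- **Bystanders:** the jar (top camera only) and bottle measured within a few mm of their start. The others I compared only by eye between the first and last pictures and saw no shift.
- **Arm:** the wrist force reads about 0.6 N, the same as in free air, and the arm touches nothing.

Some detections failed or disagreed:
- The side camera did not find the jar in the last check.
- The top camera's best guess for the cuvette was the amber bottle, and its second guess matched the well.
- While the lid was ajar, the two cameras put its edge height at 157 and 165 mm.

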